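# Hang the board carrier and index it to the third stop

### The arm

A 6-joint arm with a two-finger parallel gripper is mounted at the origin on a cart in front of the work surface, level with it; the furniture and walls round the work are solid. World frame = base frame: x ahead of the robot, y to its left, z up, the work surface at z = 0. Lengths are in m, angles in rad, forces in N, time in s.
With the tool pointing down it reaches from about 0.25 to 0.85 m from the base axis. Payload 12.5 kg.
Tool frame: the origin (TCP) lies at the very end of the fingers, on their centre line; the grasp point (between the pads) lies 19 mm behind it; z points along the fingers, x is the direction in which the jaws open and shut, and the axes are right-handed (so a half turn about z gives the same grasp; the last joint's range is limited). The gripper opens to 93 mm and grips with 3 to 60 N. Pads are 15 mm wide; open, the fingers measure 128 mm over their backs; the gripper's body (75 mm by 188 mm) begins 65 mm behind the grasp point.
Start: joints at [-1.214, 0.351, 1.652, -0, 1.139, -0.085], TCP at [0.235, -0.497, 0.219] pointing down, gripper open.
Joint ranges: [-2.75, 2.75], [-0.79, 2.1], [0.01, 2.65], [-1.57, 4.71], [0.07, 3.14], [-2.87, 2.87]. Speed limits (rad/s): [2.22, 2.22, 2.79, 3.14, 3.14, 3.14].

### API

Orientations are given as a rotation vector (axis times angle).
In Python, from cell import robot, viewer, ticket gives the robot as it stands.
- The arm moves only by the tool drive_tool, never from a script. Its argument "increments" is a list of rows, each an object of numbers: "rx", "ry", "rz": the turn, a rotation vector about the tool's x, y, z in degrees; "dx", "dy", "dz": the shift along the tool's x, y, z in mm; "hand": the closure in counts, from 0 (fully open) to 255 (shut). In form: [{"rx": .., "ry": .., "rz": .., "dx": .., "dy": .., "dz": .., "hand": ..}, ...]. A call has 1 to 5 rows; each row shifts and turns the commanded pose from where the row before left it, along the tool's axes as they then stand; what a row does not reach is not made up. A row lasts 1/8 s, in which the tool goes at most 62.5 mm and 10.7 degrees, less where a joint would pass 70% of its speed; a pose out of reach is approached as far as the arm can. A call with a gripper value outside its range is refused whole. The fingers move at their own pace and stop on an object; the grip force is fixed at half the most. Time passes only in rows, so rows that do not move let the fingers close. It gives the time, the measured TCP pose, the force and the opening at its end, in the units of the state.
- robot.get_state(): the state, without advancing time (a new reading comes with each control period).
- viewer.capture(name): name is "side" or "top" or "wrist"; returns a dict with "color" (480x640x3 uint8, red, green, blue), "intrinsics" (3x3 intrinsics, pixels), "position" and "rotation" of the camera in the world; the wrist camera has in their place "tool_from_camera" (4x4, takes a point from camera to tool coordinates, whose origin is the TCP and whose axes are the tool frame's). Camera axes: x right, y down, z forward; pixel columns grow to the right and rows downward; lengths in m; the calibration is good to about 2 mm. A picture is of the moment at which its call begins: read the wrist's pose just before it. There is no depth.
- ticket.close_job(): hands the job in, once; it reports no verdict.
The state is a dict: "time": time; "joint_positions": joint angles; "qvel": joint speeds; "effort": joint torques, N m; "eef_pos": TCP position; "tool_rot": TCP orientation; "contact_force": force on the tool from outside, world axes, zero at the start; "torque": the same for the moment, N m; "width": opening from 0.0 (shut) to 1.0 (fully open).
Only numpy, scipy, OpenCV 4.12 (cv2) and the standard library are available. Lean on these libraries where they do the work, as an engineer would, in place of code of your own. Each camera call takes 0.05 s, during which the arm holds its last target.

### The job

Lower the board carrier astride the hanging bar of the indexing stand, between its two collars, and let go of it there without dropping it. Then turn the knob on top of the stand clockwise (seen from above), moving the bar by the knob alone, three clicks to the third stop and not on to the fourth; the bar springs back if released, so finish still gripping the knob at the third stop, with the carrier hanging. Leave the tin, the spool and the tape roll where they are.

Things in the scene. Friction and masses are not known exactly. Their poses are not given: they have to be found in the camera images.
- carrier: Inverted U of aluminium strip, 30 mm along x, 64 along y (70 over the small boards on its legs), 104 high, about 0.12 kg, standing on its feet, z up. Origin: midway between the feet, at their soles. Legs 4 mm thick at y = +-30 mm, 56 mm gap between, open below and at both x ends. Crosspiece z 60 to 64 mm. Half a turn about z makes no difference.
- fin_grip (a point): Middle of the carrier's grip fin, 88 mm above the carrier's origin, axes as the carrier's. The grey fin stands on the crosspiece, z 64 to 104 mm, 30 mm along x, 12 mm thick along y: pinch it along y from above.
- hang_point (a point): Middle of the hanging bar's free length, on its top face, 104 mm up, 113.5 mm from the stand's axis; moves with the bar. x: outward along the bar, z up. Flat bar 24 mm wide, 12 high; free length 77 mm between two collars (30 mm wide, 6 thick, 8 above the bar's top). Hung, the carrier straddles the bar, its x along the bar, crosspiece flat on it, origin 60 mm below this point.
- index_knob: Black bar knob on top of the stand, fixed to the bar. Origin: on the stand's vertical axis at the knob's underside, 109 mm up; x outward along the bar. Skirt 48 mm across, 10 high; on it a grip rib 44 mm along x, 14 thick along y, top 51 mm above the origin: pinch it along y from above. Below: hub 60 mm across, drilled plate 110 across (top 83 mm up), foot 120 across, screwed down.
- knob_grip (a point): Middle of the knob's grip rib, on the stand's axis, 142 mm above the bench; axes as those of hang_point. At the start the bar points from here towards the robot, and to the robot's right; it swings to the robot's left.
- swing_bar (a joint): Angle of bar and knob, rad: 0 at the start, growing clockwise seen from above. A stop every 0.349 (20 degrees): 0.349, 0.698, third 1.047, 1.396; hard end 1.745. Return spring 0.03 to 0.04 N m, clicks +-0.02 N m on it (resistance falls before a stop, rises after it). Stops do not hold: let go, it runs back to 0. Turn it smoothly, about 0.5 rad/s, 20 to 40 N grip: the carrier can rock.
- paste_tin: Low round paste tin, 47 mm across, 20 mm high. Origin: centre of its underside, on the bench. Not part of the job: leave it where it is.
- solder_spool: Upright spool of solder, 55 mm across, 44 mm high. Origin: centre of its underside, on the bench. Not part of the job: leave it where it is.
- kapton_roll: Roll of tape lying flat, 63 mm across, 19 mm high. Origin: centre of its underside, on the bench. Not part of the job: leave it where it is.
Mind the look-alikes: they are no part of the job. Of the things that look like the carrier, the middle-sized one is meant.

How it is judged:
On the way, in this order (a step that is already met when the one before it is completed fails the run):
1. the carrier hangs on the bar between the collars, let go, with the bar still at its rest position (x of carrier in the frame of hang_point between -0.027 and 0.027 m and y of carrier in the frame of hang_point between -0.024 and 0.024 m and z of carrier in the frame of hang_point between -0.067 and -0.054 m and angle between carrier's own z axis and vertical below 0.25 rad and contact force between carrier and the fingers below 0.05 N and contact force between carrier and the arm below 0.05 N and value of joint swing_bar below 0.12 rad and linear speed of carrier below 0.05 m/s), for 0.3 s.
2. the gripped knob stands at the third stop with the carrier hanging (x of carrier in the frame of hang_point between -0.027 and 0.027 m and y of carrier in the frame of hang_point between -0.024 and 0.024 m and z of carrier in the frame of hang_point between -0.067 and -0.054 m and angle between carrier's own z axis and vertical below 0.25 rad and contact force between carrier and the fingers below 0.05 N and contact force between carrier and the arm below 0.05 N and value of joint swing_bar between 0.93 and 1.165 rad and contact force between index_knob and the fingers above 1 N), for 0.3 s.
At the end, for the whole second after the job is handed in: Fingers grip the knob (over 1 N) and hold it still at the third stop (0.93 to 1.165 rad); the carrier hangs still on the bar, within 27 mm along and 24 mm across of the hang point, origin 54 to 67 mm below it, upright to 0.25 rad, untouched by the robot; bystanders moved under 25 mm (all of step 2 and distance of each of paste_tin, solder_spool, kapton_roll from where it was at the start of the episode below 0.025 m and linear speed of carrier below 0.05 m/s and velocity of joint swing_bar between -0.1 and 0.1 rad/s); the arm keeps its last pose, push and grip.
It fails at once if the knob is turned on towards the fourth stop (over 1.29 rad) (value of joint swing_bar above 1.29 rad).
It fails at once if the bar is swung (over 0.25 rad) other than by the knob (value of joint swing_bar above 0.25 rad and contact force between index_knob and the fingers below 0.02 N).
It fails at once if the carrier falls (over 0.6 m/s with no finger on it) (linear speed of carrier above 0.6 m/s and contact force between carrier and the fingers below 0.02 N).
It fails at once if the tin, spool or tape roll is shifted more than 25 mm (distance of any of paste_tin, solder_spool, kapton_roll from where it was at the start of the episode above 0.025 m).
It also fails if it takes over 51 s, if anything falls off the work surface, if the arm or the gripper's body presses on something with over 40 N, if the wrist force passes 120 N, or if a joint passes its speed limit or range.

## Working session

There is one attempt and no reset: what is moved stays moved. The work goes in short steps, Python scripts to look and compute and a tool call to move; the robot and the scene stay as the last step left them, time stands still between calls to the robot, and variables do not carry over. Pictures are saved under pics/ and viewed, and the job is handed in when it is done.

Besides the shell and the picture viewer there is one more tool, called after "Call:" as name([rows], argument=value, ...), one row to a line, values as JSON. drive_tool: Moves the arm, as the interface text tells. Its arguments: {"type":"object","properties":{"increments":{"type":"array","items":{"type":"object","properties":{"rx":{"type":"number"},"ry":{"type":"number"},"rz":{"type":"number"},"dx":{"type":"number"},"dy":{"type":"number"},"dz":{"type":"number"},"hand":{"type":"number"}}}}},"required":["increments"]}

```bash
mkdir -p pics; ls
python3 - <<'E'
from cell import robot, viewer, ticket
import cv2
s=robot.get_state();print({k:s[k] for k in('time','eef_pos','tool_rot','contact_force','width')})
for n in("side","top","wrist"):
    c=viewer.capture(n);cv2.imwrite(f'pics/{n}0.png',c['color'][:,:,::-1])
    print(n,c['intrinsics'],c.get('position'),c.get('rotation'),c.get('tool_from_camera'))
E
```

```text
pics
{'time': 0.0, 'eef_pos': array([ 0.23506971, -0.49684433,  0.21810915]), 'tool_rot': array([-2.65367386e+00,  1.68026750e+00,  1.51924943e-03]), 'contact_force': array([-0.58783924,  0.0660647 , -0.09838368]), 'width': 0.9990248730381692}
side [[552.5675793    0.         317.75474739]
 [  0.         552.5675793  236.09665035]
 [  0.           0.           1.        ]] [0.83989494 0.34343716 1.08059999] [-1.05954053 -2.71110836  0.63415476] None
top [[478.63238829   0.         329.22017839]
 [  0.         478.63238829 236.2011479 ]
 [  0.           0.           1.        ]] [ 0.45576221 -0.00802644  1.12867137] [-2.16264228  2.21463941 -0.09835441] None
wrist [[352.59351401   0.         321.23577005]
 [  0.         352.59351401 238.84879563]
 [  0.           0.           1.        ]] None None [[ 9.99999923e-01  3.72828322e-04  1.21682939e-04  1.61890296e-05]
 [-3.91050690e-04  9.71465679e-01  2.37179849e-01 -6.42911758e-02]
 [-2.97834336e-05 -2.37179878e-01  9.71465750e-01 -1.67018618e-01]
 [ 0.00000000e+00  0.00000000e+00  0.00000000e+00  1.00000000e+00]]
```

View pics/top0.png

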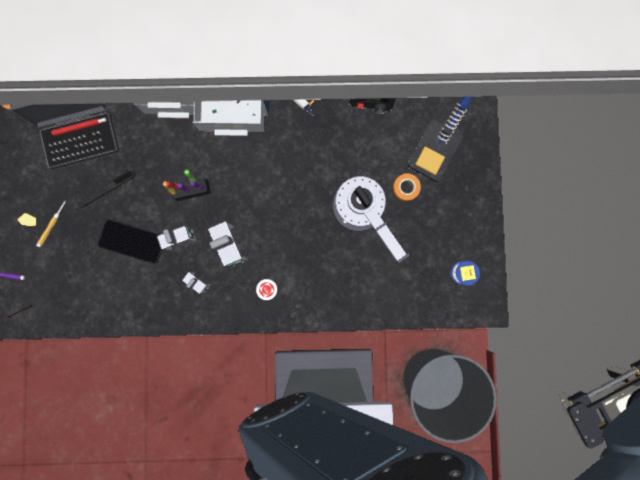

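View pics/side0.png

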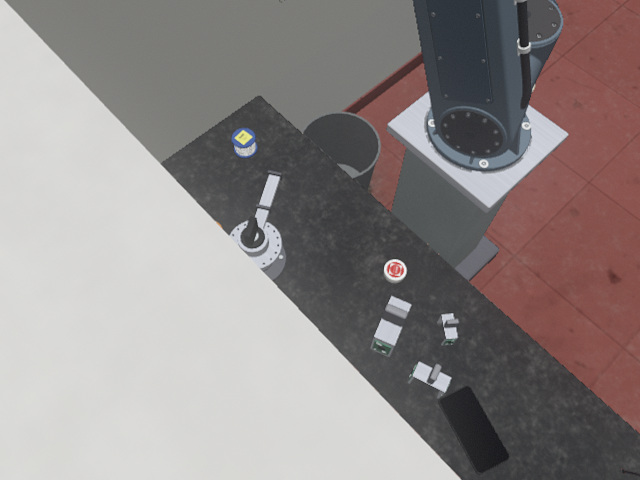

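View pics/wrist0.png

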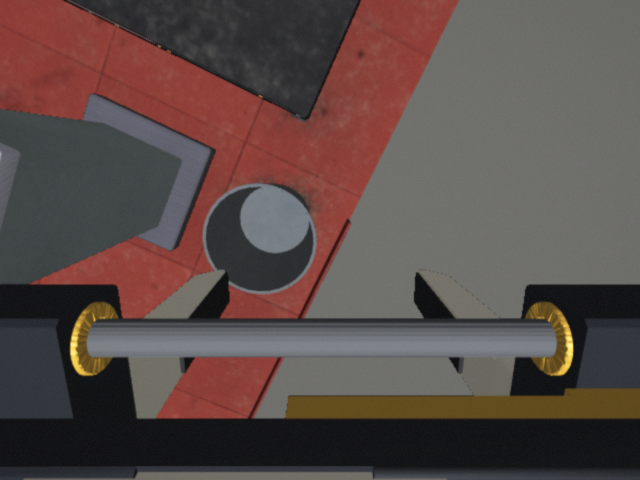

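```bash
cat > h.py <<'E'
import numpy as np,cv2
from scipy.spatial.transform import Rotation as R
from cell import robot, viewer, ticket
def cam(n,save=None):
    s=robot.get_state(); c=viewer.capture(n); K=c['intrinsics']
    if n=='wrist':
        T=np.eye(4);T[:3,:3]=R.from_rotvec(s['tool_rot']).as_matrix();T[:3,3]=s['eef_pos']
        M=T@c['tool_from_camera']; Rm=M[:3,:3];p=M[:3,3]
    else:
        r=np.array(c['rotation']);p=np.array(c['position']);Rm=R.from_rotvec(r).as_matrix() if r.ndim==1 else r
    if save: cv2.imwrite(f'pics/{save}.png',c['color'][:,:,::-1])
    return c['color'],K,Rm,p
def ray(C,uv):
    d=C[2]@np.linalg.inv(C[1])@np.array([uv[0],uv[1],1.]);return d/np.linalg.norm(d)
def plane(C,uv,z):
    d=ray(C,uv);return C[3]+d*(z-C[3][2])/d[2]
def proj(C,P):
    q=C[1]@(C[2].T@(np.array(P)-C[3]));return q[:2]/q[2]
def tri(Cs,uvs):
    A=0;b=0
    for C,uv in zip(Cs,uvs):
        d=ray(C,uv);M=np.eye(3)-np.outer(d,d);A=A+M;b=b+M@C[3]
    return np.linalg.solve(A,b)
E
python3 - <<'E'
from h import *
t=cam('top');s=cam('side')
a=cv2.resize(t[0][210:310,140:260],None,fx=5,fy=5,interpolation=cv2.INTER_CUBIC)
b=cv2.resize(s[0][280:400,360:480],None,fx=4,fy=4,interpolation=cv2.INTER_CUBIC)
c=cv2.resize(t[0][160:280,320:440],None,fx=5,fy=5,interpolation=cv2.INTER_CUBIC)
for n,i in(('ct',a),('cs',b),('ck',c)):cv2.imwrite(f'pics/{n}.png',i[:,:,::-1])
E
```

```text
(no output)
```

View pics/ct.png

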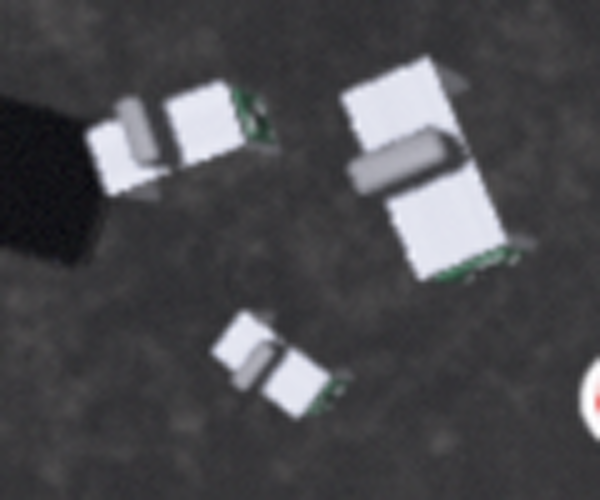

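View pics/cs.png

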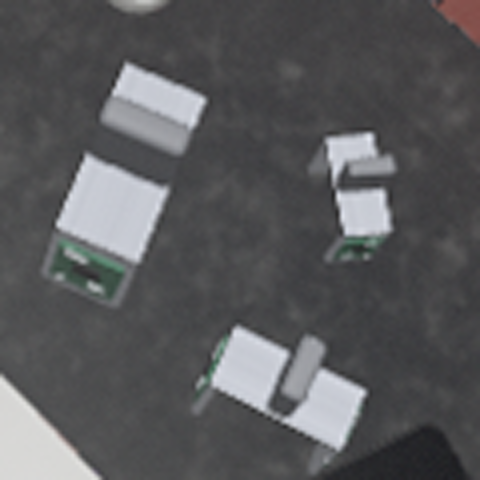

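View pics/ck.png

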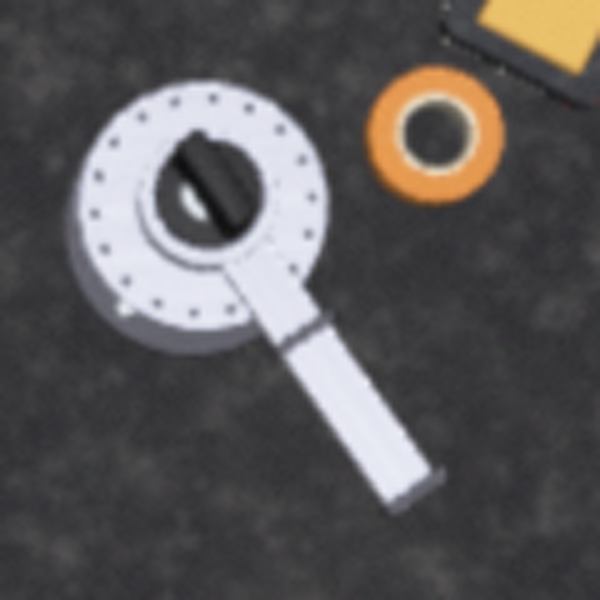

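Run:
```python
from h import *
t=cam('top');s=cam('side')
def crop(u,v,x0,y0,f=5): return ((u+.5)/f-.5+x0,(v+.5)/f-.5+y0)
# middle crosspiece corners in top
P=[plane(t,crop(u,v,140,210),.064)for u,v in[(85,130),(225,80),(250,145),(108,197)]]
P=np.array(P);print(P,P.mean(0),[np.linalg.norm(P[i]-P[i-1])for i in range(4)])
S=np.array([plane(s,crop(u,v,360,280,4),.064)for u,v in[(236,325),(368,392),(345,452),(212,382)]])
print(S,S.mean(0),[np.linalg.norm(S[i]-S[i-1])for i in range(4)])
for Q in(P,S):
    d=Q[1]-Q[0]+Q[2]-Q[3];print('long axis deg',np.degrees(np.arctan2(d[1],d[0])))
# fin top centre
print('fin',plane(t,crop(130,115,140,210),.104),plane(s,crop(310,355,360,280,4),.104))
# bar
B=np.array([plane(t,crop(u,v,320,160),.104)for u,v in[(287,352),(332,323),(435,475),(393,508)]])
print('bar',B,B.mean(0),[np.linalg.norm(B[i]-B[i-1])for i in range(4)])
A=plane(t,crop(202,205,320,160),.083);print('axis plate',A)
print('hub/skirt',plane(t,crop(210,193,320,160),.119)); 
d=B.mean(0)-A;print(np.degrees(np.arctan2(d[1],d[0])),np.hypot(*d[:2]))
```

```text
[[0.54742023 0.36008751 0.064     ]
 [0.56831698 0.29810908 0.064     ]
 [0.53903291 0.28707678 0.064     ]
 [0.51737762 0.34984094 0.064     ]] [0.54303693 0.32377858 0.064     ] [np.float64(0.031741932368121416), np.float64(0.06540641672232407), np.float64(0.03129326345693389), np.float64(0.06639497248314893)]
[[0.53969377 0.28744091 0.064     ]
 [0.51811327 0.3489638  0.064     ]
 [0.54590878 0.35966224 0.064     ]
 [0.56694803 0.29777717 0.064     ]] [0.54266596 0.32346103 0.064     ] [np.float64(0.029148467222295592), np.float64(0.06519803674508769), np.float64(0.029783326342807455), np.float64(0.06536369044978135)]
long axis deg -71.16452404870297
long axis deg 109.05269116067784
fin [0.54997065 0.32711361 0.104     ] [0.53733554 0.32075054 0.104     ]
bar [[ 0.54508481 -0.12581356  0.104     ]
 [ 0.55717623 -0.14562579  0.104     ]
 [ 0.49065781 -0.18769249  0.104     ]
 [ 0.47695379 -0.16914444  0.104     ]] [ 0.51746816 -0.15706907  0.104     ] [np.float64(0.08074281137605636), np.float64(0.02321048717777788), np.float64(0.07870392255417671), np.float64(0.023061445106065236)]
axis plate [ 0.61285486 -0.0927669   0.083     ]
hub/skirt [ 0.61252627 -0.09341109  0.119     ]
-146.0152651922166 0.11503647708626229
```

Carrier look‑alikes in the top view: large (225,243), middle (175,237) and small (195,283). The middle one measures 65×30 mm on its crosspiece at z = 64 mm in both views, so it is the one meant, and the enlarged crops above confirm it. Next I'll travel above it.

```bash
cat >> h.py <<'E'
def go(x,y,z,yaw):
    s=robot.get_state();Rm=R.from_rotvec(s['tool_rot']).as_matrix()
    d=Rm.T@(np.array([x,y,z])-s['eef_pos'])*1000
    cur=np.degrees(np.arctan2(Rm[1,0],Rm[0,0]))
    # if turned first:
    a=np.radians(yaw);T=np.array([[np.cos(a),np.sin(a),0],[np.sin(a),-np.cos(a),0],[0,0,-1]])
    d2=T.T@(np.array([x,y,z])-s['eef_pos'])*1000
    tilt=(R.from_matrix(Rm.T@T)).as_rotvec(degrees=True)
    print('t',s['time'],'yaw',cur,'turn(tool rotvec deg)',tilt.round(2),'shift now-axes',d.round(1),'shift after turn',d2.round(1),'w',s['width'],'F',np.round(s['contact_force'],1))
E
python3 -c "
from h import *
go(.543,.3236,.25,-71)"
```

```text
t 0.35 yaw -64.68564595159036 turn(tool rotvec deg) [-0.    0.02  6.31] shift now-axes [-610.3 -629.2  -31.3] shift after turn [-675.7 -558.3  -31.5] w 0.9987531921825858 F [-0.5  0.2  0.1]
```

Call:
drive_tool([
  {"rz": 6.3, "dz": -15, "hand": 110},
  {"dx": -25, "dy": -20, "dz": -16, "hand": 110},
  {"dx": -37, "dy": -31, "hand": 110},
  {"dx": -37, "dy": -31, "hand": 110},
  {"dx": -37, "dy": -31, "hand": 110},
])

```text
invalid input
```

Call:
drive_tool([
  {"dx": -37, "dy": -31, "hand": 110},
  {"dx": -37, "dy": -31, "hand": 110},
  {"dx": -37, "dy": -31, "hand": 110},
  {"dx": -37, "dy": -31, "hand": 110},
  {"dx": -37, "dy": -31, "hand": 110},
])

```text
invalid input
```

Call:
drive_tool([
  {"dx": -37, "dy": -31, "hand": 110},
  {"dx": -37, "dy": -31, "hand": 110},
  {"dx": -37, "dy": -31, "hand": 110},
  {"dx": -37, "dy": -31, "hand": 110},
  {"dx": -37, "dy": -31, "hand": 110},
])

```text
invalid input
```

```bash
python3 -c "
from h import *
go(.543,.3236,.25,-71)"
```

```text
t 0.35 yaw -64.68564595159036 turn(tool rotvec deg) [-0.    0.02  6.31] shift now-axes [-610.3 -629.2  -31.3] shift after turn [-675.7 -558.3  -31.5] w 0.9987531921825858 F [-0.5  0.2  0.1]
```

Call:
drive_tool([
  {"rx": 0, "ry": 0, "rz": 6.3, "dx": 0, "dy": 0, "dz": -15, "hand": 110},
  {"rx": 0, "ry": 0, "rz": 0, "dx": -25, "dy": -20, "dz": -16, "hand": 110},
  {"rx": 0, "ry": 0, "rz": 0, "dx": -37, "dy": -31, "dz": 0, "hand": 110},
  {"rx": 0, "ry": 0, "rz": 0, "dx": -37, "dy": -31, "dz": 0, "hand": 110},
])

```text
time: 0.85
eef_pos: [0.2807, -0.3756, 0.2497]
tool_rot: [2.557, -1.825, 0.001]
contact_force: [0.6, -0.1, -0.0]
width: 0.615
```

Call:
drive_tool([
  {"rx": 0, "ry": 0, "rz": 0, "dx": -37, "dy": -31, "dz": 0, "hand": 110},
  {"rx": 0, "ry": 0, "rz": 0, "dx": -37, "dy": -31, "dz": 0, "hand": 110},
  {"rx": 0, "ry": 0, "rz": 0, "dx": -37, "dy": -31, "dz": 0, "hand": 110},
  {"rx": 0, "ry": 0, "rz": 0, "dx": -37, "dy": -31, "dz": 0, "hand": 110},
  {"rx": 0, "ry": 0, "rz": 0, "dx": -37, "dy": -31, "dz": 0, "hand": 110},
])

```text
time: 1.48
eef_pos: [0.3671, -0.15, 0.2499]
tool_rot: [-2.558, 1.824, -0.001]
contact_force: [1.2, 0.2, 0.4]
width: 0.568
```

Call:
drive_tool([
  {"rx": 0, "ry": 0, "rz": 0, "dx": -37, "dy": -31, "dz": 0, "hand": 110},
  {"rx": 0, "ry": 0, "rz": 0, "dx": -37, "dy": -31, "dz": 0, "hand": 110},
  {"rx": 0, "ry": 0, "rz": 0, "dx": -37, "dy": -31, "dz": 0, "hand": 110},
  {"rx": 0, "ry": 0, "rz": 0, "dx": -37, "dy": -31, "dz": 0, "hand": 110},
  {"rx": 0, "ry": 0, "rz": 0, "dx": -37, "dy": -31, "dz": 0, "hand": 110},
])

```text
time: 2.1
eef_pos: [0.4534, 0.0756, 0.2498]
tool_rot: [-2.558, 1.824, -0.001]
contact_force: [0.6, -0.4, 0.2]
width: 0.571
```

Call:
drive_tool([
  {"rx": 0, "ry": 0, "rz": 0, "dx": -37, "dy": -31, "dz": 0, "hand": 110},
  {"rx": 0, "ry": 0, "rz": 0, "dx": -37, "dy": -31, "dz": 0, "hand": 110},
  {"rx": 0, "ry": 0, "rz": 0, "dx": -37, "dy": -31, "dz": 0, "hand": 110},
  {"rx": 0, "ry": 0, "rz": 0, "dx": -37, "dy": -31, "dz": 0, "hand": 110},
  {"rx": 0, "ry": 0, "rz": 0, "dx": -30, "dy": -20, "dz": 0, "hand": 110},
])

```text
time: 2.72
eef_pos: [0.5315, 0.2909, 0.2494]
tool_rot: [2.558, -1.823, -0.0]
contact_force: [-0.4, -0.3, -0.6]
width: 0.567
```

```bash
python3 -c "
from h import *
go(.543,.3236,.25,-71)
cam('wrist','w1')
s=cam('top','t1')"
```

```text
t 2.725 yaw -70.95456281400912 turn(tool rotvec deg) [ 0.01 -0.    0.05] shift now-axes [-27.1 -21.5  -0.7] shift after turn [-27.2 -21.5  -0.6] w 0.5671939257272708 F [-0.4 -0.3 -0.6]
```

View pics/w1.png

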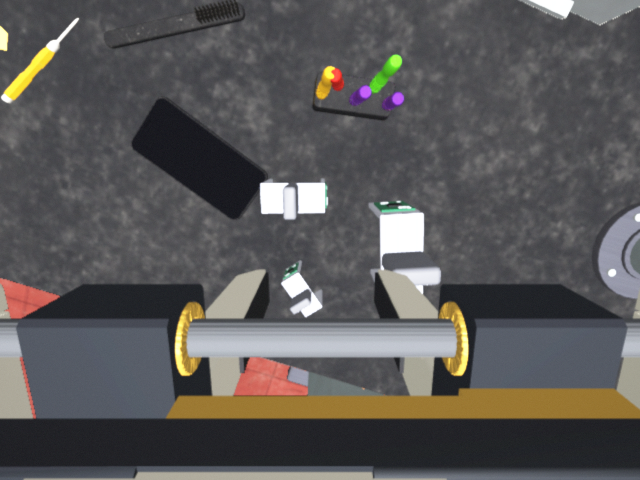

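Run:
```python
from h import *
C=cam('wrist')
g=cv2.resize(C[0][170:230,245:345],None,fx=8,fy=8,interpolation=cv2.INTER_CUBIC);cv2.imwrite('pics/w1c.png',g[:,:,::-1])
P=np.array([plane(C,u,.064) for u in[(261,183),(326,182.5),(327,212.5),(262,213)]])
print(P,P.mean(0),[np.linalg.norm(P[i]-P[i-1])for i in range(4)]);d=P[1]-P[0]+P[2]-P[3];print(np.degrees(np.arctan2(d[1],d[0])))
print(plane(C,(290.5,188),.104))
```

```text
[[0.54498449 0.35958261 0.064     ]
 [0.56657325 0.29900247 0.064     ]
 [0.53860502 0.2881057  0.064     ]
 [0.51656385 0.3499187  0.064     ]] [0.54168165 0.32415237 0.064     ] [np.float64(0.030018731020485145), np.float64(0.0643119588372953), np.float64(0.030016019351562957), np.float64(0.06562514713486178)]
-70.38019049334497
[0.55469176 0.32847598 0.104     ]
```

View pics/w1c.png

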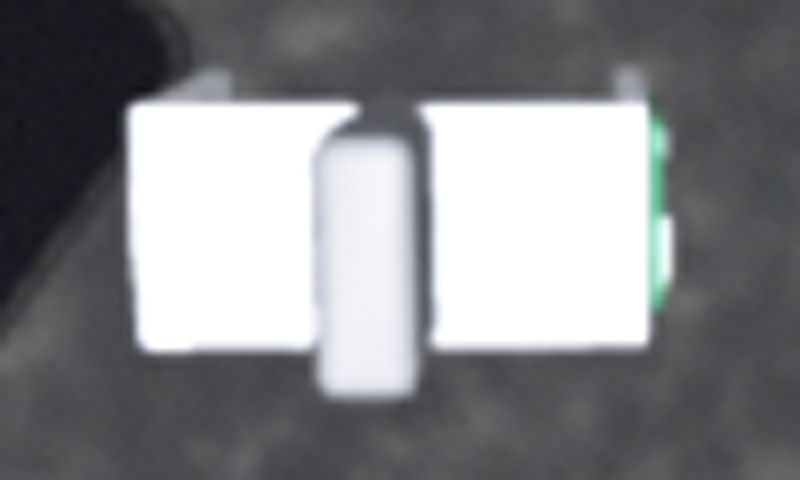

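Run:
```python
from h import *
C=cam('wrist');print(plane(C,(290.9,203.3),.104))
go(.542,.324,.074,-70.5)
```

```text
[0.54159602 0.32222679 0.104     ]
t 2.925 yaw -70.93438825021313 turn(tool rotvec deg) [ 0.05 -0.01 -0.43] shift now-axes [-29.3 -22.  175.2] shift after turn [-29.1 -22.1 175.2] w 0.565165720677567 F [-0.4 -0.4  1. ]
```

Call:
drive_tool([
  {"rx": 0, "ry": 0, "rz": -0.4, "dx": -14, "dy": -11, "dz": 10, "hand": 110},
  {"rx": 0, "ry": 0, "rz": 0, "dx": -14.5, "dy": -11, "dz": 30, "hand": 110},
  {"rx": 0, "ry": 0, "rz": 0, "dx": 0, "dy": 0, "dz": 45, "hand": 110},
  {"rx": 0, "ry": 0, "rz": 0, "dx": 0, "dy": 0, "dz": 30, "hand": 110},
  {"rx": 0, "ry": 0, "rz": 0, "dx": 0, "dy": 0, "dz": 0, "hand": 110},
])

```text
time: 3.55
eef_pos: [0.5415, 0.3227, 0.1323]
tool_rot: [2.561, -1.813, -0.003]
contact_force: [0.0, 0.3, 0.2]
width: 0.568
```

Run:
```python
from h import *
go(.542,.324,.074,-70.5)
C=cam('wrist','w2')
```

```text
t 3.55 yaw -70.60981099803915 turn(tool rotvec deg) [ 0.25 -0.03 -0.11] shift now-axes [-1.1 -1.1 58.3] shift after turn [-1.1 -0.9 58.3] w 0.5680982081468646 F [0.  0.3 0.2]
```

View pics/w2.png

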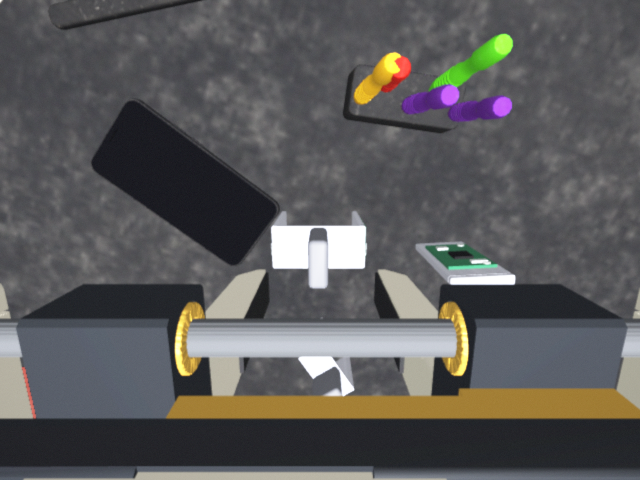

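The fin at (318,265) sits centred between the fingers, and the larger carrier at (470,260) is clear. I'll go down and close.

Call:
drive_tool([
  {"rx": 0, "ry": 0, "rz": 0, "dx": -0.5, "dy": 0, "dz": 30, "hand": 110},
  {"rx": 0, "ry": 0, "rz": 0, "dx": 0, "dy": 0, "dz": 20, "hand": 110},
  {"rx": 0, "ry": 0, "rz": 0, "dx": 0, "dy": 0, "dz": 8, "hand": 110},
  {"rx": 0, "ry": 0, "rz": 0, "dx": 0, "dy": 0, "dz": 0, "hand": 110},
  {"rx": 0, "ry": 0, "rz": 0, "dx": 0, "dy": 0, "dz": 0, "hand": 255},
])

```text
time: 4.22
eef_pos: [0.5429, 0.324, 0.0776]
tool_rot: [-2.563, 1.814, -0.001]
contact_force: [-0.6, -0.0, 0.7]
width: 0.504
```

Call:
drive_tool([
  {"rx": 0, "ry": 0, "rz": 0, "dx": 0, "dy": 0, "dz": 0, "hand": 255},
  {"rx": 0, "ry": 0, "rz": 0, "dx": 0, "dy": 0, "dz": 0, "hand": 255},
  {"rx": 0, "ry": 0, "rz": 0, "dx": 0, "dy": 0, "dz": 0, "hand": 255},
  {"rx": 0, "ry": 0, "rz": 0, "dx": 0, "dy": 0, "dz": 0, "hand": 255},
])

```text
time: 4.72
eef_pos: [0.5423, 0.3238, 0.0767]
tool_rot: [-2.564, 1.815, 0.0]
contact_force: [-0.5, -0.3, -1.2]
width: 0.129
```

Call:
drive_tool([
  {"rx": 0, "ry": 0, "rz": 0, "dx": 0, "dy": 0, "dz": -15, "hand": 255},
  {"rx": 0, "ry": 0, "rz": 0, "dx": 0, "dy": 0, "dz": -40, "hand": 255},
  {"rx": 0, "ry": 0, "rz": 0, "dx": 0, "dy": 0, "dz": -50, "hand": 255},
  {"rx": 0, "ry": 0, "rz": -5, "dx": 0, "dy": 0, "dz": -50, "hand": 255},
  {"rx": 0, "ry": 0, "rz": -9.5, "dx": 0, "dy": 0, "dz": -10, "hand": 255},
])

```text
time: 5.35
eef_pos: [0.5435, 0.3244, 0.2467]
tool_rot: [-2.771, 1.468, -0.006]
contact_force: [-0.4, 0.4, -1.6]
width: 0.131
```

Run:
```python
from h import *
go(.5175,-.157,.24,-56)
```

```text
t 5.35 yaw -55.837188950802755 turn(tool rotvec deg) [-0.38 -0.05  0.16] shift now-axes [383.7 291.8   5.1] shift after turn [384.5 290.7   6.7] w 0.13125920918794234 F [-0.4  0.4 -1.6]
```

Call:
drive_tool([
  {"rx": 0, "ry": 0, "rz": 0, "dx": 15, "dy": 12, "dz": 0, "hand": 255},
  {"rx": 0, "ry": 0, "rz": 0, "dx": 30, "dy": 23, "dz": 0, "hand": 255},
  {"rx": 0, "ry": 0, "rz": 0, "dx": 35, "dy": 26, "dz": 0, "hand": 255},
  {"rx": 0, "ry": 0, "rz": 0, "dx": 35, "dy": 26, "dz": 0, "hand": 255},
  {"rx": 0, "ry": 0, "rz": 0, "dx": 35, "dy": 26, "dz": 0, "hand": 255},
])

```text
time: 5.98
eef_pos: [0.5312, 0.1339, 0.241]
tool_rot: [2.769, -1.482, -0.002]
contact_force: [0.1, 0.8, -0.9]
width: 0.129
```

Call:
drive_tool([
  {"rx": 0, "ry": 0, "rz": 0, "dx": 35, "dy": 26, "dz": 0, "hand": 255},
  {"rx": 0, "ry": 0, "rz": 0, "dx": 35, "dy": 26, "dz": 0, "hand": 255},
  {"rx": 0, "ry": 0, "rz": 0, "dx": 35, "dy": 26, "dz": 0, "hand": 255},
  {"rx": 0, "ry": 0, "rz": 0, "dx": 35, "dy": 26, "dz": 0, "hand": 255},
  {"rx": 0, "ry": 0, "rz": 0, "dx": 30, "dy": 23, "dz": 0, "hand": 255},
])

```text
time: 6.6
eef_pos: [0.5203, -0.0778, 0.2411]
tool_rot: [2.769, -1.483, -0.002]
contact_force: [-0.6, -0.3, -0.7]
width: 0.125
```

Call:
drive_tool([
  {"rx": 0, "ry": 0, "rz": 0, "dx": 20, "dy": 15, "dz": 0, "hand": 255},
  {"rx": 0, "ry": 0, "rz": 0, "dx": 10, "dy": 8, "dz": 0, "hand": 255},
  {"rx": 0, "ry": 0, "rz": 0, "dx": 0, "dy": 0, "dz": 0, "hand": 255},
])

```text
time: 6.98
eef_pos: [0.5188, -0.1139, 0.2413]
tool_rot: [2.771, -1.481, -0.001]
contact_force: [-0.2, -0.0, -1.3]
width: 0.132
```

Run:
```python
from h import *
go(.5175,-.157,.24,-56)
cam('wrist','w3');cam('top','t3')
```

```text
t 6.975 yaw -56.237988597839355 turn(tool rotvec deg) [ 0.03  0.03 -0.24] shift now-axes [35.1 25.1  1.3] shift after turn [35.  25.2  1.3] w 0.13192516713265748 F [-0.2 -0.  -1.3]
```

View pics/w3.png

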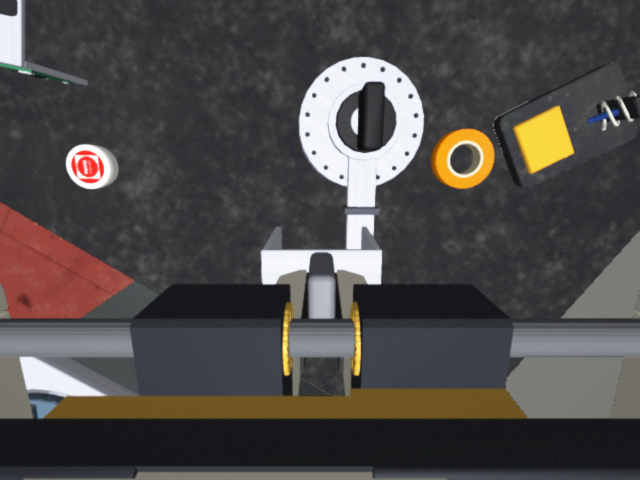

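View pics/t3.png

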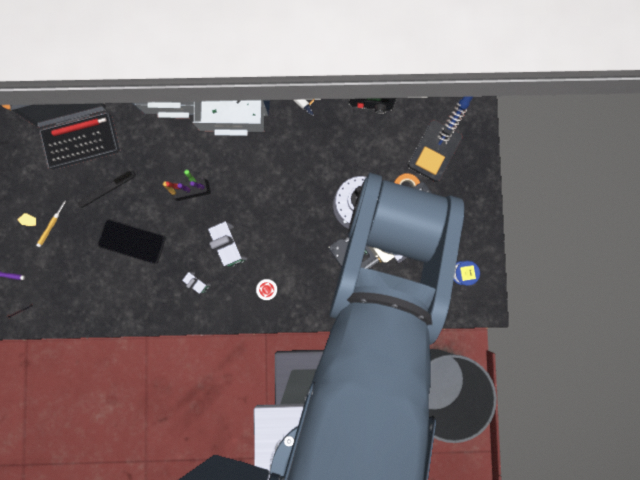

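Run:
```python
from h import *
C=cam('wrist')
g=cv2.resize(C[0][45:255,290:440],None,fx=2.8,fy=2.8,interpolation=cv2.INTER_CUBIC);cv2.imwrite('pics/w3c.png',g[:,:,::-1])
hsv=cv2.cvtColor(C[0],cv2.COLOR_RGB2HSV)
m=((hsv[...,2]>150)&(hsv[...,1]<50)).astype(np.uint8);m[:50]=0;m[190:]=0;m[:,:280]=0;m[:,440:]=0
cn=max(cv2.findContours(m,0,1)[0],key=cv2.contourArea);h=cv2.convexHull(cn[cn[:,0,1]<175]);e=cv2.fitEllipse(h);print(e)
A=plane(C,e[0],.083);print('axis',A)
for v in (162,178,195,225,238):
    row=hsv[v,330:400,2]; i=np.where(row>170)[0]; l,r=330+i.min(),330+i.max()
    print(v,l,r,plane(C,((l+r)/2,v),.104), np.linalg.norm(plane(C,(l-.5,v),.104)-plane(C,(r+.5,v),.104)))
ib=plane(C,(362,210),.112);print('collar',ib,np.hypot(*(ib-A)[:2]))
```

```text
((361.6789855957031, 123.16786193847656), (124.40148162841797, 131.33969116210938), 17.290515899658203)
axis [ 0.61327004 -0.09227904  0.083     ]
162 330 399 [ 0.58651976 -0.11139491  0.104     ] 0.059079081076141314
178 330 394 [ 0.57447539 -0.11738771  0.104     ] 0.05544300809460589
195 348 375 [ 0.56243188 -0.12544033  0.104     ] 0.02415616498613489
225 348 374 [ 0.54068088 -0.14038861  0.104     ] 0.023773004173002026
238 347 361 [ 0.52761288 -0.14205756  0.104     ] 0.013326359635498114
collar [ 0.55257097 -0.13189843  0.112     ] 0.07248498883862785
```

View pics/w3c.png

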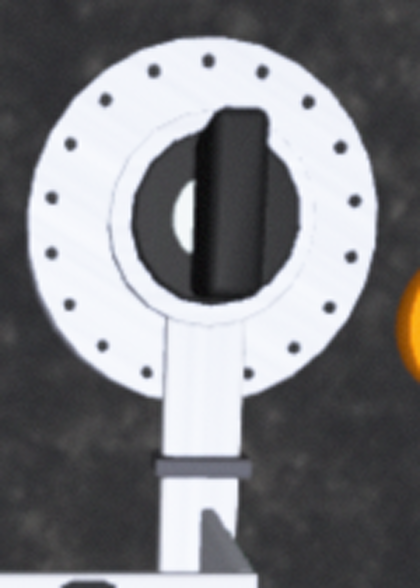

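Run:
```python
from h import *
go(.518,-.156,.1215,-56.5)
```

```text
t 7.125 yaw -56.08056366236917 turn(tool rotvec deg) [0.   0.02 0.42] shift now-axes [ 35.3  25.2 120. ] shift after turn [ 35.4  25.  120.1] w 0.12682207622368313 F [ 0.1 -1.1 -1.3]
```

Call:
drive_tool([
  {"rx": 0, "ry": 0, "rz": 0.4, "dx": 10, "dy": 7, "dz": 0, "hand": 255},
  {"rx": 0, "ry": 0, "rz": 0, "dx": 15, "dy": 11, "dz": 0, "hand": 255},
  {"rx": 0, "ry": 0, "rz": 0, "dx": 10.4, "dy": 7, "dz": 0, "hand": 255},
  {"rx": 0, "ry": 0, "rz": 0, "dx": 0, "dy": 0, "dz": 12, "hand": 255},
  {"rx": 0, "ry": 0, "rz": 0, "dx": 0, "dy": 0, "dz": 0, "hand": 255},
])

```text
time: 7.75
eef_pos: [0.5175, -0.1565, 0.2282]
tool_rot: [2.767, -1.487, -0.004]
contact_force: [1.4, -0.2, -0.7]
width: 0.125
```

Run:
```python
from h import *
go(.518,-.156,.1215,-56.5)
cam('wrist','w4');cam('side','s4')
```

```text
t 7.75 yaw -56.50986171337652 turn(tool rotvec deg) [ 0.07  0.12 -0.01] shift now-axes [ 1.000e-01 -8.000e-01  1.067e+02] shift after turn [-1.000e-01 -7.000e-01  1.067e+02] w 0.12493160879065637 F [ 1.4 -0.2 -0.7]
```

View pics/w4.png

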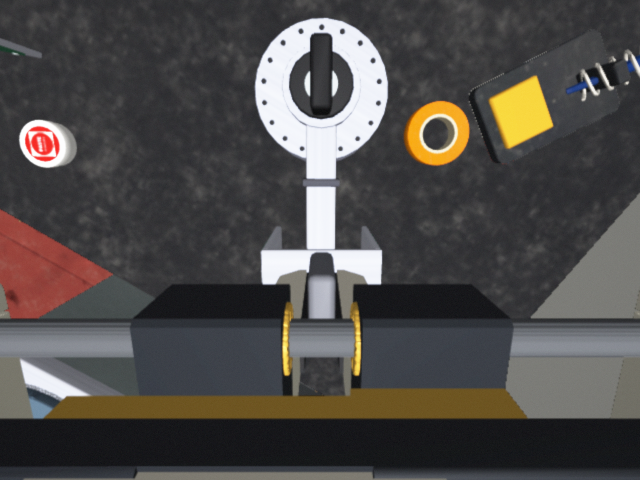

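View pics/s4.png

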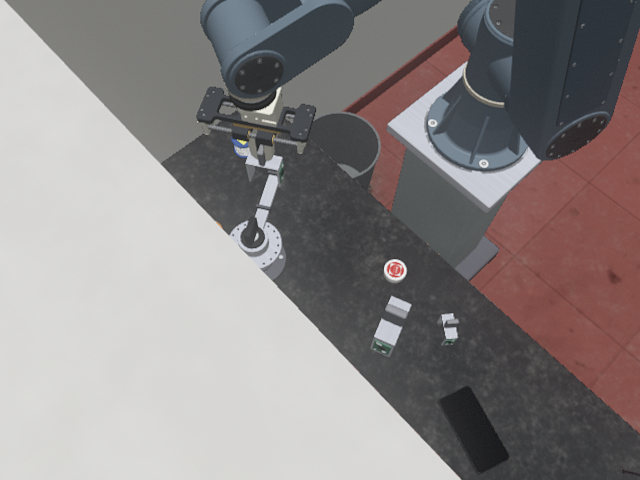

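The bar at (321,200) and the knob at (321,72) line up with the carrier's mid-line at (321,270), and both are square to the tool. I'll lower it.

Call:
drive_tool([
  {"rx": 0, "ry": 0, "rz": 0, "dx": 0, "dy": 0, "dz": 15, "hand": 255},
  {"rx": 0, "ry": 0, "rz": 0, "dx": 0, "dy": 0, "dz": 25, "hand": 255},
  {"rx": 0, "ry": 0, "rz": 0, "dx": 0, "dy": 0, "dz": 25, "hand": 255},
  {"rx": 0, "ry": 0, "rz": 0, "dx": 0, "dy": 0, "dz": 15, "hand": 255},
  {"rx": 0, "ry": 0, "rz": 0, "dx": 0, "dy": 0, "dz": 5, "hand": 255},
])

```text
time: 8.48
eef_pos: [0.5179, -0.1565, 0.1437]
tool_rot: [2.768, -1.486, -0.002]
contact_force: [0.0, 0.7, -0.7]
width: 0.125
```

Call:
drive_tool([
  {"rx": 0, "ry": 0, "rz": 0, "dx": 0, "dy": 0, "dz": 8, "hand": 255},
  {"rx": 0, "ry": 0, "rz": 0, "dx": 0, "dy": 0, "dz": 6, "hand": 255},
  {"rx": 0, "ry": 0, "rz": 0, "dx": 0, "dy": 0, "dz": 0, "hand": 255},
  {"rx": 0, "ry": 0, "rz": 0, "dx": 0, "dy": 0, "dz": 0, "hand": 255},
])

```text
time: 8.98
eef_pos: [0.5184, -0.1568, 0.1309]
tool_rot: [-2.768, 1.487, -0.001]
contact_force: [-0.3, 0.3, -0.9]
width: 0.129
```

Run:
```python
from h import *
go(.518,-.156,.1215,-56.5)
cam('wrist','w5');c=cam('side','s5')
cv2.imwrite('pics/s5c.png',cv2.resize(c[0][100:280,180:340],None,fx=4,fy=3.3,interpolation=2)[:,:,::-1])
```

```text
t 8.975 yaw -56.48900144952254 turn(tool rotvec deg) [-0.02 -0.03  0.01] shift now-axes [-0.9 -0.2  9.4] shift after turn [-0.9 -0.2  9.4] w 0.1291040415448262 F [-0.3  0.3 -0.9]
```

View pics/s5c.png

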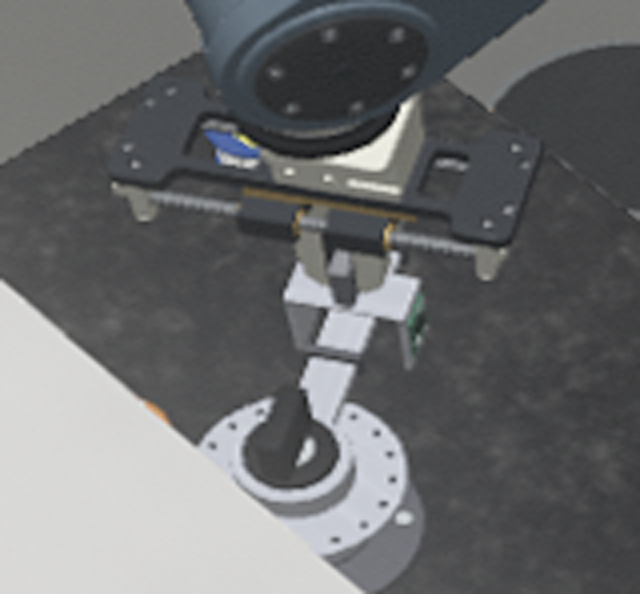

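View pics/w5.png

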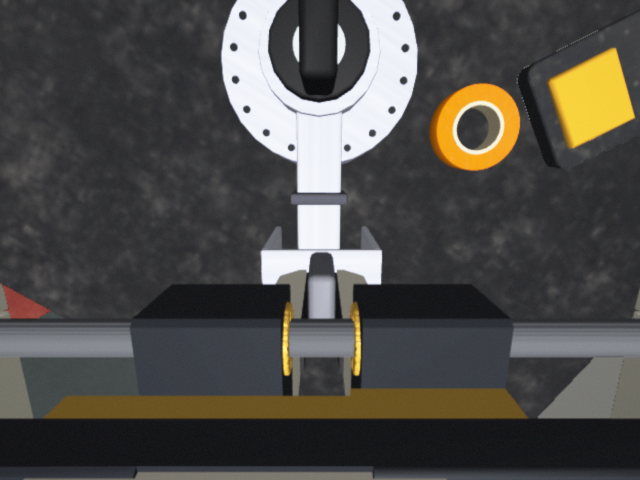

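The legs straddle the bar at (319,225), with the inner collar at (319,200) clear. I'll lower the last millimetres onto it.

Call:
drive_tool([
  {"rx": 0, "ry": 0, "rz": 0, "dx": -0.5, "dy": 0, "dz": 4, "hand": 255},
  {"rx": 0, "ry": 0, "rz": 0, "dx": 0, "dy": 0, "dz": 3, "hand": 255},
  {"rx": 0, "ry": 0, "rz": 0, "dx": 0, "dy": 0, "dz": 0, "hand": 255},
  {"rx": 0, "ry": 0, "rz": 0, "dx": 0, "dy": 0, "dz": 0, "hand": 255},
])

```text
time: 9.57
eef_pos: [0.518, -0.1563, 0.1237]
tool_rot: [-2.768, 1.487, -0.0]
contact_force: [-0.4, 0.0, -0.6]
width: 0.127
```

Call:
drive_tool([
  {"rx": 0, "ry": 0, "rz": 0, "dx": 0, "dy": 0, "dz": 1.5, "hand": 255},
  {"rx": 0, "ry": 0, "rz": 0, "dx": 0, "dy": 0, "dz": 0, "hand": 255},
  {"rx": 0, "ry": 0, "rz": 0, "dx": 0, "dy": 0, "dz": 0, "hand": 255},
])

```text
time: 9.95
eef_pos: [0.5179, -0.1563, 0.1222]
tool_rot: [-2.768, 1.487, -0.0]
contact_force: [0.5, 0.4, -0.6]
width: 0.127
```

Call:
drive_tool([
  {"rx": 0, "ry": 0, "rz": 0, "dx": 0, "dy": 0, "dz": 1, "hand": 255},
  {"rx": 0, "ry": 0, "rz": 0, "dx": 0, "dy": 0, "dz": 0, "hand": 255},
  {"rx": 0, "ry": 0, "rz": 0, "dx": 0, "dy": 0, "dz": 0, "hand": 255},
])

```text
time: 10.32
eef_pos: [0.5179, -0.1563, 0.1211]
tool_rot: [2.768, -1.487, 0.0]
contact_force: [0.3, -0.5, -2.0]
width: 0.129
```

Call:
drive_tool([
  {"rx": 0, "ry": 0, "rz": 0, "dx": 0, "dy": 0, "dz": 1, "hand": 255},
  {"rx": 0, "ry": 0, "rz": 0, "dx": 0, "dy": 0, "dz": 0, "hand": 255},
  {"rx": 0, "ry": 0, "rz": 0, "dx": 0, "dy": 0, "dz": 0, "hand": 255},
])

```text
time: 10.7
eef_pos: [0.518, -0.1564, 0.1203]
tool_rot: [-2.768, 1.487, -0.0]
contact_force: [-1.5, 0.5, 3.2]
width: 0.129
```

Call:
drive_tool([
  {"rx": 0, "ry": 0, "rz": 0, "dx": 0, "dy": 0, "dz": 0, "hand": 218},
  {"rx": 0, "ry": 0, "rz": 0, "dx": 0, "dy": 0, "dz": 0, "hand": 205},
  {"rx": 0, "ry": 0, "rz": 0, "dx": 0, "dy": 0, "dz": 0, "hand": 190},
  {"rx": 0, "ry": 0, "rz": 0, "dx": 0, "dy": 0, "dz": 0, "hand": 170},
  {"rx": 0, "ry": 0, "rz": 0, "dx": 0, "dy": 0, "dz": 0, "hand": 155},
])

```text
time: 11.32
eef_pos: [0.5179, -0.1563, 0.1201]
tool_rot: [-2.768, 1.487, 0.0]
contact_force: [-0.1, -0.3, -0.4]
width: 0.376
```

Run:
```python
from h import *
go(.518,-.156,.1215,-56.5)
cam('wrist','w6');c=cam('side','s6')
cv2.imwrite('pics/s6c.png',cv2.resize(c[0][100:280,180:340],None,fx=4,fy=3.3,interpolation=2)[:,:,::-1])
```

```text
t 11.325 yaw -56.485808851222195 turn(tool rotvec deg) [0.   0.   0.01] shift now-axes [-0.2 -0.2 -1.4] shift after turn [-0.2 -0.2 -1.4] w 0.37643913161883386 F [-0.1 -0.3 -0.4]
```

View pics/w6.png

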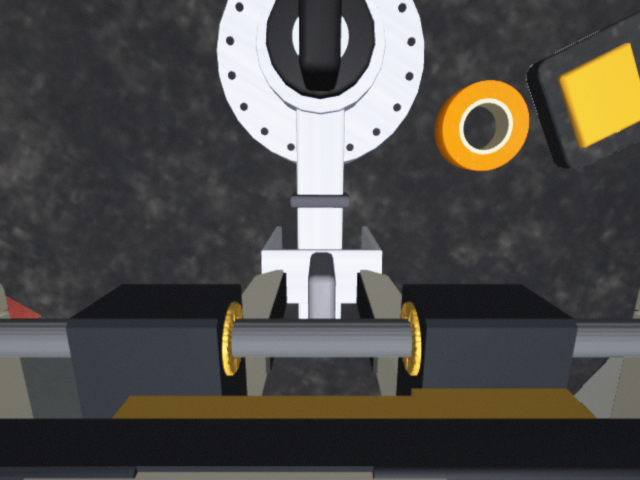

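View pics/s6c.png

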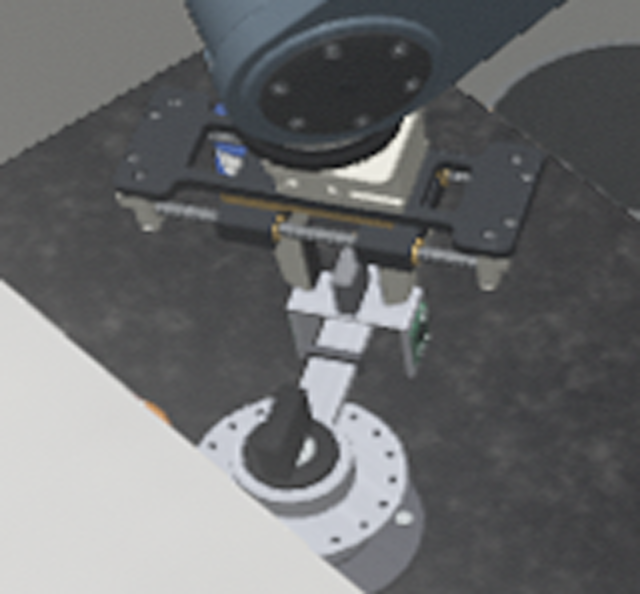

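The carrier is hanging and the fingers are clear of the fin (322,285). I'll rise straight up.

Call:
drive_tool([
  {"rx": 0, "ry": 0, "rz": 0, "dx": 0, "dy": 0, "dz": 0, "hand": 155},
  {"rx": 0, "ry": 0, "rz": 0, "dx": 0, "dy": 0, "dz": 0, "hand": 155},
  {"rx": 0, "ry": 0, "rz": 0, "dx": 0, "dy": 0, "dz": -10, "hand": 155},
  {"rx": 0, "ry": 0, "rz": 0, "dx": 0, "dy": 0, "dz": -20, "hand": 140},
  {"rx": 0, "ry": 0, "rz": 0, "dx": 0, "dy": 0, "dz": -30, "hand": 120},
])

```text
time: 12.05
eef_pos: [0.5176, -0.1562, 0.1809]
tool_rot: [2.767, -1.487, -0.002]
contact_force: [0.7, -0.2, -0.1]
width: 0.507
```

Call:
drive_tool([
  {"rx": 0, "ry": 0, "rz": 0, "dx": 0, "dy": 0, "dz": -40, "hand": 110},
  {"rx": 0, "ry": 0, "rz": 0, "dx": 0, "dy": 0, "dz": -20, "hand": 110},
  {"rx": 0, "ry": 0, "rz": 0, "dx": 0, "dy": 0, "dz": 0, "hand": 110},
])

```text
time: 12.42
eef_pos: [0.5185, -0.1565, 0.2419]
tool_rot: [-2.767, 1.486, -0.005]
contact_force: [-0.9, 0.8, 0.0]
width: 0.568
```

Run:
```python
from h import *
go(.613,-.0925,.127,-56.5)
C=cam('wrist','w7');print(proj(C,(.613,-.0925,.16)),proj(C,(.613,-.0925,.083)),proj(C,(.518,-.156,.148)))
```

```text
t 12.425 yaw -56.48648217362585 turn(tool rotvec deg) [-0.11 -0.16  0.01] shift now-axes [  -1.5 -113.9  115.1] shift after turn [  -1.2 -114.1  114.9] w 0.5678985522312854 F [-0.9  0.8  0. ]
[319.21794368  74.42005482] [319.4720615   93.81162996] [320.04973309 239.98672174]
```

View pics/w7.png

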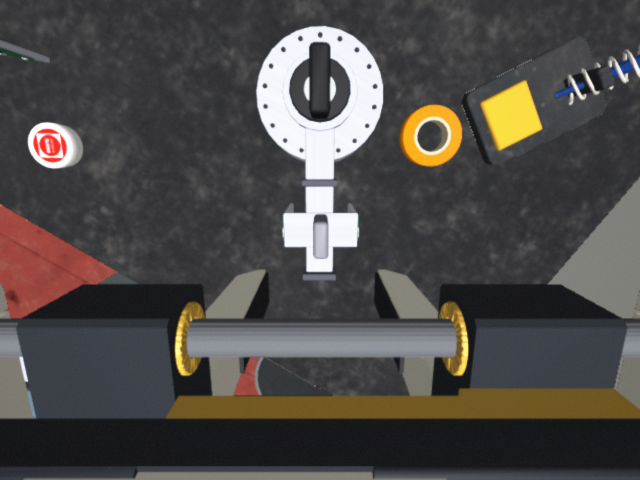

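The carrier (321,232) hangs centred between the collars (320,183) and (320,277). The knob rib (319,75) is where I predicted, so I'll go over it.

Call:
drive_tool([
  {"rx": 0, "ry": 0, "rz": 0, "dx": 0, "dy": -20, "dz": 0, "hand": 110},
  {"rx": 0, "ry": 0, "rz": 0, "dx": 0, "dy": -35, "dz": 0, "hand": 110},
  {"rx": 0, "ry": 0, "rz": 0, "dx": -1, "dy": -35, "dz": 0, "hand": 110},
  {"rx": 0, "ry": 0, "rz": 0, "dx": 0, "dy": -24, "dz": 0, "hand": 110},
  {"rx": 0, "ry": 0, "rz": 0, "dx": 0, "dy": 0, "dz": 0, "hand": 110},
])

```text
time: 13.1
eef_pos: [0.6132, -0.091, 0.2385]
tool_rot: [2.769, -1.484, -0.003]
contact_force: [0.3, -0.0, -0.6]
width: 0.571
```

Call:
drive_tool([
  {"rx": 0, "ry": 0, "rz": 0, "dx": 0, "dy": 0, "dz": 30, "hand": 110},
  {"rx": 0, "ry": 0, "rz": 0, "dx": 0, "dy": 0, "dz": 20, "hand": 110},
  {"rx": 0, "ry": 0, "rz": 0, "dx": 0, "dy": 0, "dz": 0, "hand": 110},
])

```text
time: 13.48
eef_pos: [0.6112, -0.0926, 0.1884]
tool_rot: [2.766, -1.487, -0.006]
contact_force: [-0.4, -0.1, 1.5]
width: 0.57
```

Run:
```python
from h import *
go(.613,-.0925,.127,-56.5)
C=cam('wrist','w8');print(proj(C,(.613,-.0925,.16)),proj(C,(.613,-.0925,.083)),proj(C,(.518,-.156,.148)))
```

```text
t 13.475 yaw -56.50773913766093 turn(tool rotvec deg) [ 0.15  0.15 -0.01] shift now-axes [ 1.1 -1.7 61.4] shift after turn [ 0.9 -1.5 61.4] w 0.5701481356401862 F [-0.4 -0.1  1.5]
[323.12669599 263.89903732] [322.88049291 233.91056349] [323.57701011 416.2142207 ]
```

View pics/w8.png

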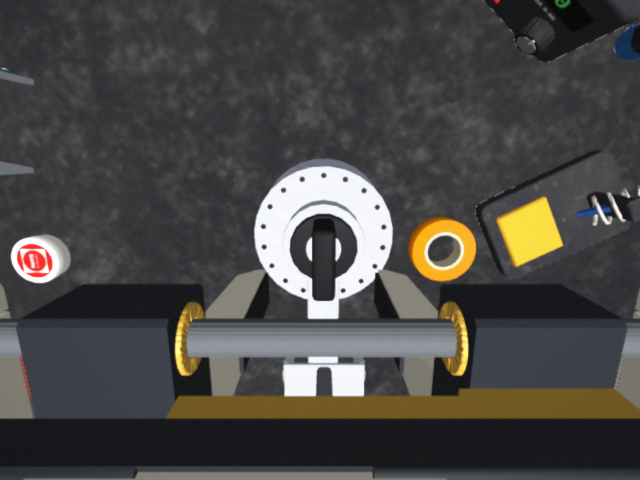

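Call:
drive_tool([
  {"rx": 0, "ry": 0, "rz": 0, "dx": 0.5, "dy": -0.5, "dz": 20, "hand": 110},
  {"rx": 0, "ry": 0, "rz": 0, "dx": 0, "dy": 0, "dz": 25, "hand": 110},
  {"rx": 0, "ry": 0, "rz": 0, "dx": 0, "dy": 0, "dz": 15, "hand": 110},
  {"rx": 0, "ry": 0, "rz": 0, "dx": 0, "dy": 0, "dz": 0, "hand": 110},
  {"rx": 0, "ry": 0, "rz": 0, "dx": 0, "dy": 0, "dz": 0, "hand": 110},
])

```text
time: 14.15
eef_pos: [0.6137, -0.0928, 0.1313]
tool_rot: [-2.767, 1.486, -0.002]
contact_force: [-0.3, -0.5, 0.5]
width: 0.566
```

Run:
```python
from h import *
go(.613,-.0925,.127,-56.5)
C=cam('wrist','w9')
```

```text
t 14.15 yaw -56.48749867556081 turn(tool rotvec deg) [-0.06 -0.06  0.01] shift now-axes [-0.6  0.4  4.3] shift after turn [-0.6  0.4  4.3] w 0.5663416680557486 F [-0.3 -0.5  0.5]
```

View pics/w9.png

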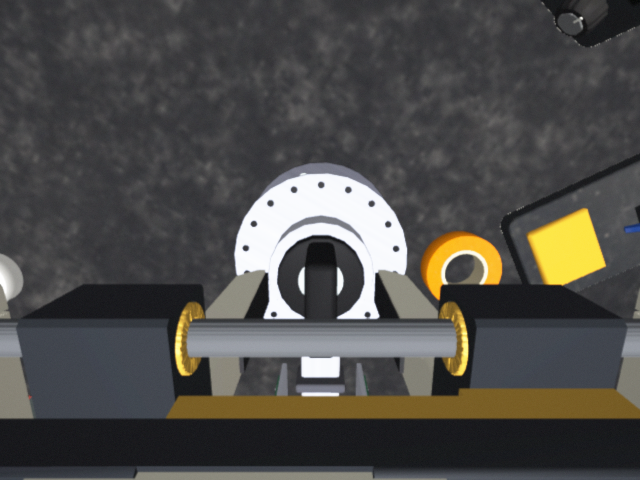

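Call:
drive_tool([
  {"rx": 0, "ry": 0, "rz": 0, "dx": -0.4, "dy": 0, "dz": 3, "hand": 110},
  {"rx": 0, "ry": 0, "rz": 0, "dx": 0, "dy": 0, "dz": 0, "hand": 180},
  {"rx": 0, "ry": 0, "rz": 0, "dx": 0, "dy": 0, "dz": 0, "hand": 255},
  {"rx": 0, "ry": 0, "rz": 0, "dx": 0, "dy": 0, "dz": 0, "hand": 255},
  {"rx": 0, "ry": 0, "rz": 0, "dx": 0, "dy": 0, "dz": 0, "hand": 255},
])

```text
time: 14.82
eef_pos: [0.6129, -0.0924, 0.1272]
tool_rot: [-2.768, 1.487, -0.0]
contact_force: [0.5, 0.1, 0.3]
width: 0.188
```

Call:
drive_tool([
  {"rx": 0, "ry": 0, "rz": 0, "dx": 0, "dy": 0, "dz": 0, "hand": 255},
  {"rx": 0, "ry": 0, "rz": 0, "dx": 0, "dy": 0, "dz": 0, "hand": 255},
])

```text
time: 15.08
eef_pos: [0.6131, -0.0926, 0.1272]
tool_rot: [2.767, -1.487, 0.001]
contact_force: [2.3, -3.3, -1.7]
width: 0.146
```

Run:
```python
from h import *
go(.613,-.0925,.127,-56.5)
s=robot.get_state();print(s['joint_positions'],s['torque'])
```

```text
t 15.075 yaw -56.49807671244125 turn(tool rotvec deg) [-0.02 -0.04  0.  ] shift now-axes [-0.2  0.   0.2] shift after turn [-0.2  0.   0.2] w 0.14609945199252766 F [ 2.3 -3.3 -1.7]
[-2.24909004e-01  5.76178111e-01  1.54198417e+00 -2.88308751e-04
  1.02276796e+00  7.61318494e-01] [-0.4585177  -0.28289506 -0.10009693]
```

Knob gripped (13.6 mm opening). I'll turn 60° clockwise at about 0.45 rad/s.

Call:
drive_tool([
  {"rx": 0, "ry": 0, "rz": 1, "dx": 0, "dy": 0, "dz": 0, "hand": 255},
  {"rx": 0, "ry": 0, "rz": 2, "dx": 0, "dy": 0, "dz": 0, "hand": 255},
  {"rx": 0, "ry": 0, "rz": 3, "dx": 0, "dy": 0, "dz": 0, "hand": 255},
  {"rx": 0, "ry": 0, "rz": 3, "dx": 0, "dy": 0, "dz": 0, "hand": 255},
  {"rx": 0, "ry": 0, "rz": 3, "dx": 0, "dy": 0, "dz": 0, "hand": 255},
])

```text
time: 15.7
eef_pos: [0.6132, -0.0928, 0.1271]
tool_rot: [2.594, -1.771, 0.002]
contact_force: [5.3, -4.8, -3.1]
width: 0.145
```

Run:
```python
from h import *
go(.613,-.0925,.127,-116.5)
s=robot.get_state();print(s['torque'])
C=cam('wrist','w10')
```

```text
t 15.7 yaw -68.64040422686755 turn(tool rotvec deg) [-4.000e-02 -4.000e-02  4.786e+01] shift now-axes [-0.4  0.   0.1] shift after turn [-0.2  0.3  0.1] w 0.1448886678894348 F [ 5.3 -4.8 -3.1]
[-0.7617574  -0.50018366  0.0040932 ]
```

View pics/w10.png

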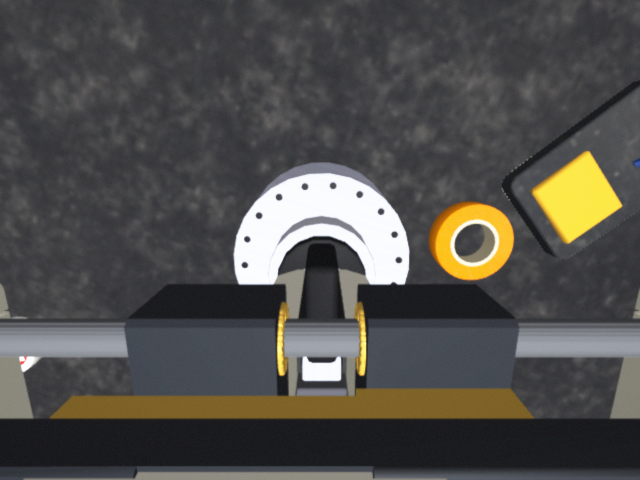

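The rib (321,290) and the bar (321,368) still line up with the tool, so the knob is following. I'll continue.

Call:
drive_tool([
  {"rx": 0, "ry": 0, "rz": 3, "dx": 0, "dy": 0, "dz": 0, "hand": 255},
  {"rx": 0, "ry": 0, "rz": 3, "dx": 0, "dy": 0, "dz": 0, "hand": 255},
  {"rx": 0, "ry": 0, "rz": 3, "dx": 0, "dy": 0, "dz": 0, "hand": 255},
  {"rx": 0, "ry": 0, "rz": 3, "dx": 0, "dy": 0, "dz": 0, "hand": 255},
  {"rx": 0, "ry": 0, "rz": 3, "dx": 0, "dy": 0, "dz": 0, "hand": 255},
])

```text
time: 16.38
eef_pos: [0.6132, -0.093, 0.1272]
tool_rot: [2.341, -2.095, 0.002]
contact_force: [4.1, -6.5, -2.8]
width: 0.145
```

Call:
drive_tool([
  {"rx": 0, "ry": 0, "rz": 3, "dx": 0, "dy": 0, "dz": 0, "hand": 255},
  {"rx": 0, "ry": 0, "rz": 3, "dx": 0, "dy": 0, "dz": 0, "hand": 255},
  {"rx": 0, "ry": 0, "rz": 3, "dx": 0, "dy": 0, "dz": 0, "hand": 255},
  {"rx": 0, "ry": 0, "rz": 3, "dx": 0, "dy": 0, "dz": 0, "hand": 255},
  {"rx": 0, "ry": 0, "rz": 3, "dx": 0, "dy": 0, "dz": 0, "hand": 255},
])

```text
time: 17.0
eef_pos: [0.6132, -0.0933, 0.1272]
tool_rot: [2.048, -2.382, 0.003]
contact_force: [3.0, -8.5, -3.0]
width: 0.15
```

Run:
```python
from h import *
go(.613,-.0925,.127,-116.5)
c=cam('side');cv2.imwrite('pics/s11c.png',cv2.resize(c[0][100:320,180:380],None,fx=3,fy=2.7,interpolation=2)[:,:,::-1])
```

```text
t 17.0 yaw -98.64426631212274 turn(tool rotvec deg) [-0.08 -0.06 17.86] shift now-axes [-0.8  0.4  0.2] shift after turn [-0.6  0.6  0.2] w 0.14967768031161052 F [ 3.  -8.5 -3. ]
```

View pics/s11c.png

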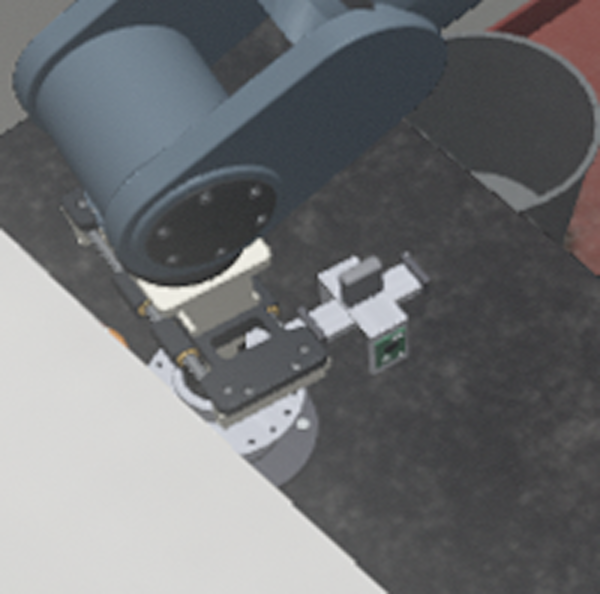

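The carrier (365,295 in the crop) is still hanging between the collars. I'll finish the last 18°.

Call:
drive_tool([
  {"rx": 0, "ry": 0, "rz": 3, "dx": 0, "dy": 0, "dz": 0, "hand": 255},
  {"rx": 0, "ry": 0, "rz": 3, "dx": 0, "dy": 0, "dz": 0, "hand": 255},
  {"rx": 0, "ry": 0, "rz": 3, "dx": 0, "dy": 0, "dz": 0, "hand": 255},
  {"rx": 0, "ry": 0, "rz": 3, "dx": 0, "dy": 0, "dz": 0, "hand": 255},
  {"rx": 0, "ry": 0, "rz": 3, "dx": 0, "dy": 0, "dz": 0, "hand": 255},
])

```text
time: 17.68
eef_pos: [0.6132, -0.0935, 0.1272]
tool_rot: [1.719, -2.629, 0.003]
contact_force: [2.6, -9.8, -3.3]
width: 0.144
```

Call:
drive_tool([
  {"rx": 0, "ry": 0, "rz": 2, "dx": 0, "dy": 0, "dz": 0, "hand": 255},
  {"rx": 0, "ry": 0, "rz": 1, "dx": 0, "dy": 0, "dz": 0, "hand": 255},
  {"rx": 0, "ry": 0, "rz": 0, "dx": 0, "dy": 0, "dz": 0, "hand": 255},
  {"rx": 0, "ry": 0, "rz": 0, "dx": 0, "dy": 0, "dz": 0, "hand": 255},
  {"rx": 0, "ry": 0, "rz": 0, "dx": 0, "dy": 0, "dz": 0, "hand": 255},
])

```text
time: 18.3
eef_pos: [0.6131, -0.0936, 0.1272]
tool_rot: [1.652, -2.672, 0.003]
contact_force: [3.5, -10.4, -3.2]
width: 0.143
```

Call:
drive_tool([
  {"rx": 0, "ry": 0, "rz": 0, "dx": 0, "dy": 0, "dz": 0, "hand": 255},
  {"rx": 0, "ry": 0, "rz": 0, "dx": 0, "dy": 0, "dz": 0, "hand": 255},
  {"rx": 0, "ry": 0, "rz": 0, "dx": 0, "dy": 0, "dz": 0, "hand": 255},
  {"rx": 0, "ry": 0, "rz": 0, "dx": 0, "dy": 0, "dz": 0, "hand": 255},
  {"rx": 0, "ry": 0, "rz": 0, "dx": 0, "dy": 0, "dz": 0, "hand": 255},
])

```text
time: 18.92
eef_pos: [0.6131, -0.0936, 0.1272]
tool_rot: [1.652, -2.672, 0.003]
contact_force: [3.4, -9.9, -2.6]
width: 0.149
```

Run:
```python
from h import *
go(.613,-.0925,.127,-116.5)
c=cam('side');cv2.imwrite('pics/s12c.png',cv2.resize(c[0][100:320,180:380],None,fx=3,fy=2.7,interpolation=2)[:,:,::-1])
a=np.radians(-206.5);u=np.array([np.cos(a),np.sin(a),0]);A=np.array([.613,-.0925,0])
for r,z in((72,.112),(113.5,.148),(113.5,.108),(155,.112)):
    p=proj(c,A+u*r/1000+[0,0,z]);print(r,z,p,((p[0]-180)*3,(p[1]-100)*2.7))
cam('wrist','w12')
cam('top','t12')
```

```text
t 18.925 yaw -116.54948357647754 turn(tool rotvec deg) [-0.08 -0.07 -0.05] shift now-axes [-0.9  0.6  0.1] shift after turn [-0.9  0.6  0.2] w 0.14881066846690652 F [ 3.4 -9.9 -2.6]
72 0.112 [289.17839116 228.60975537] (np.float64(327.5351734700067), np.float64(347.24633950478875))
113.5 0.148 [309.15814017 214.69162411] (np.float64(387.47442049595145), np.float64(309.667385107931))
113.5 0.108 [309.50343589 224.31367541] (np.float64(388.5103076740448), np.float64(335.64692359674075))
155 0.112 [329.57680338 218.197645  ] (np.float64(448.73041013195234), np.float64(319.1336414894993))
```

View pics/s12c.png

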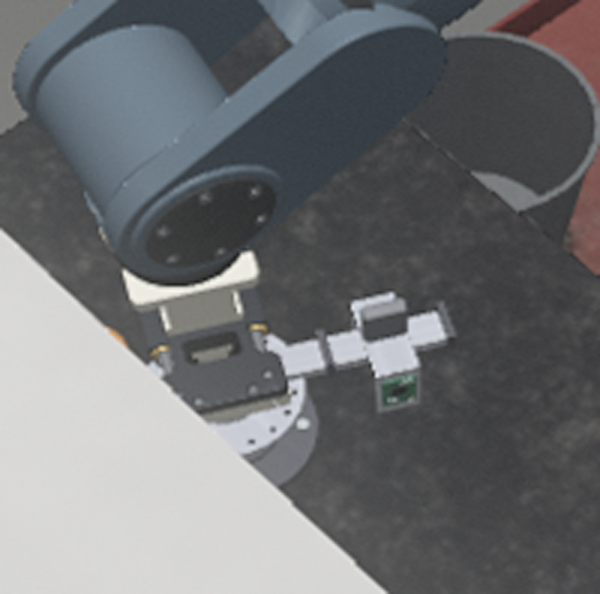

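View pics/t12.png

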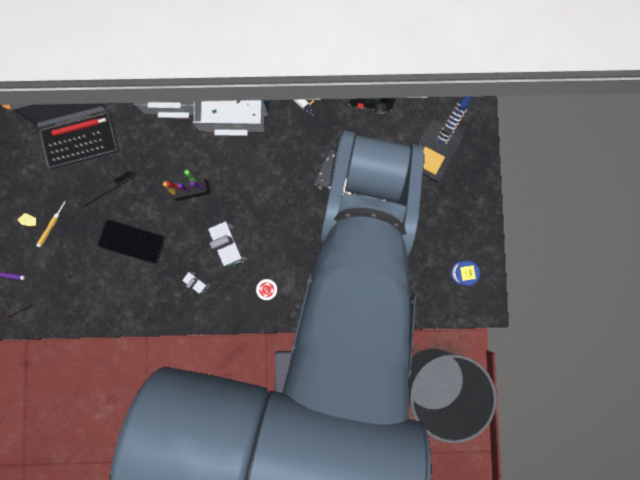

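View pics/w12.png

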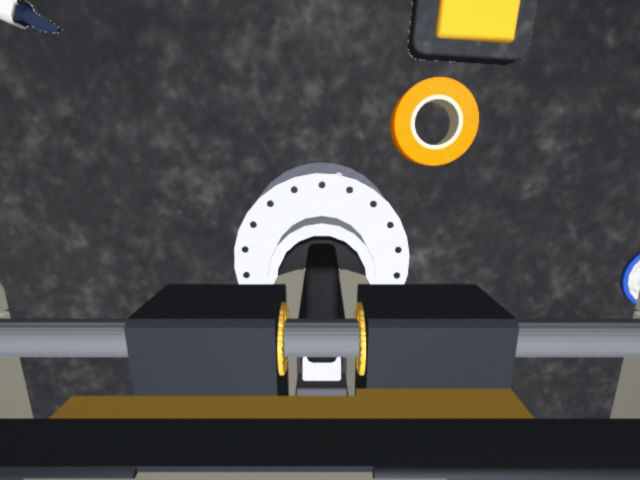

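The predicted collar pixels for 60° (327,347 and 449,319) match the picture (324,350 and 447,320). The carrier is centred and clear of the robot, and the bystanders have not moved. I'll hand in.

```bash
python3 -c "
from cell import ticket
print(ticket.close_job())"
```

```text
the job is handed in; nothing more can be done
None
```

The job is handed in: the middle-sized carrier hangs on the bar and the gripper holds the knob at the third stop. The hand-in returns no verdict.

- **Carrier:** I took the middle-sized of the three look-alikes; its crosspiece measured about 65 × 30 mm in both fixed views. I lowered it astride the bar until it touched lightly (about 3 N), then opened the fingers. The wrist picture showed it centred between the collars.
- **Knob:** I gripped the rib and turned it 60° clockwise at about 0.42 rad/s. The tool turned from -56.5° to -116.5°, about 1.05 rad.
- **Last checks:**
  - In the side view the collars were within about 1 pixel of where they should be at 60°.
  - The carrier was upright between the collars and clear of the robot.
  - The gripper was still closed on the rib, and the tin, spool and tape roll looked unmoved.
- **Disagreement:** The grip held a steady side force of about 10 N, because the tool sat about 1 mm off the knob's axis. I judged it harmless and left it.

The whole run took about 19 s of the 51 s allowed. My first three move calls were refused as invalid input for leaving out some fields, and nothing moved.

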